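# Fit the texture plate, then ready the roller above it

## Task

Set up the tile station: lower the terracotta texture plate over the two brass pins of the pin board until it lies flush on the board, and let go of it. Then draw the white hand roller out of its sloping stand, turn it level and finish while still holding it raised about 10 cm above the middle of the plate, crosswise to the plate's length, not resting on anything. Lower the plate rather than dropping it, do not let the roller drop to the table or touch the plate or the pin board, and leave the tub, batten and beaker alone.

Things in the scene. Friction and masses are not known exactly. Their poses are not given: they have to be found in the camera images.
- pinboard: fixed white laminated pin board with blue end strips, 110 (x) x 200 (y, its length) x 18 mm thick, on the table; origin at the centre of its underside, z up. Two upright brass pins, 10 mm in diameter, stand on its top face at y = -60 and y = +60 mm (x = 0); they rise 30 mm above the top face, the last 8 mm tapering to 5 mm diameter
- seat (a point): the centre of the pin board's top face, midway between the feet of the pins (18 mm above the table); where the plate's underside centre belongs
- plate: loose terracotta texture plate with pale cross ribs, 52 (x) x 160 (y, its length) x 20 mm thick, about 0.3 kg, lying flat on the table at the start; origin at the centre of its underside, z up. Two through holes, 13 mm in diameter, at y = -60 and y = +60 mm (x = 0). Either way round will do. It can be gripped across its 52 mm width
- stand: fixed dark wooden roller stand: foot 130 x 90 x 12 mm carrying a 64 x 64 x 60 mm block tilted by 45 degrees; its highest edge is about 102 mm above the table. Origin at the centre of the block's lower end projected to the table, z up. A 21 mm bore runs through the block along its 60 mm and leans 45 degrees, its upper mouth pointing up and towards the stand's +x
- bore_mouth (a point): the centre of the bore's upper mouth on the tilted face of the stand, 78 mm above the table; the roller is drawn out from here along the bore, up and towards the stand's +x
- roller: loose hand roller, about 0.14 kg, 220 mm long: a white plastic barrel 36 mm in diameter and 100 mm long with a blue stub handle 18 mm in diameter and 60 mm long on each end. Origin at the middle of its length, on its axis (its centre of mass); z along its axis, away from the stand's bore at the start. One stub sits loosely in the bore, with the barrel's shoulder resting on the block's face, so the roller leans about 45 degrees; 60 mm along its axis frees it
- tub: bystander: white tub with a yellow cap, 72 mm in diameter, 75 mm high; origin at the centre of its underside
- batten: bystander: pale timber batten, 45 x 170 x 45 mm; origin at the centre of its underside
- beaker: bystander: white open ceramic beaker, 76 mm in diameter, 90 mm high; origin at the centre of its underside

How it is judged:
By the outcome, as a careful person would: the job done as asked, in the order asked, and still so for the second after the job is handed in, while the arm keeps its last pose, push and grip.
It also fails if it takes over 58 s, if anything falls off the work surface, if the arm or the gripper's body presses on something with over 40 N, if the wrist force passes 120 N, or if a joint passes its speed limit or range.

## Robot

A 6-joint arm with a two-finger parallel gripper is mounted at the origin on the work surface. World frame = base frame: x ahead of the robot, y to its left, z up, the work surface at z = 0. Lengths are in m, angles in rad, forces in N, time in s.
With the tool pointing down it reaches from about 0.325 to 0.775 m from the base axis. Payload 9.3 kg.
Tool frame: the origin (TCP) lies on the mounting face of the last link; the fingertips stand 173 mm ahead of it and the grasp point (between the pads) lies 155 mm ahead of it; z points along the fingers, y is the line along which they close (so a half turn about z gives the same grasp; the last joint's range is limited). The gripper opens to 85 mm and grips with 20 to 120 N. Pads are 22 mm wide; open, the fingers measure 114 mm over their backs; the gripper's body (76 mm by 85 mm) begins 54 mm behind the grasp point. The pads swing forward as they close: fully open they stand 13 mm farther back than shut.
Start: joints at [1.16, 0.259, 0.021, 1.334, 0, 1.418], TCP at [0.14, 0.532, 0.405] pointing down, gripper open.
Joint ranges: [-3.04, 3.04], [-0.91, 1.82], [-1.04, 1.36], [-1.92, 1.95], [-1.52, 1.45], [-3.14, 3.14]. Speed limits (rad/s): [2.22, 2.22, 2.79, 3.14, 3.14, 3.14].

## Interface

Orientations are given as a rotation vector (axis times angle).
In Python, from plant import arm gives the robot as it stands.
- The arm moves only by the shell command python3 -m handwheel 'ROWS' [FORCE]. ROWS is JSON, one flat list of numbers, 7 for each row, row after row: the turn, a rotation vector about the tool's x, y, z in rad, then the shift along the tool's x, y, z in m, then the opening, from 0 (shut) to 1 (fully open). A call has 1 to 5 rows; each row shifts and turns the commanded pose from where the row before left it, along the tool's axes as they then stand; what a row does not reach is not made up. A row lasts 1/10 s, in which the tool goes at most 50 mm and 8.59 degrees, less where a joint would pass 70% of its speed; a pose out of reach is approached as far as the arm can. A call with a gripper value outside its range is refused whole. The fingers move at their own pace and stop on an object; FORCE is the grip in N (left out, the last holds). Time passes only in rows, so rows that do not move let the fingers close. It gives the time, the measured TCP pose, the force, the opening and the grip force at its end, in the units of the state.
- arm.observe(): the state, without advancing time (a new reading comes with each control period).
- arm.camera(name): name is "scene" or "top" or "wrist"; returns a dict with "color" (400x640x3 uint8, red, green, blue), "fovy" (degrees; the focal length in pixels is half the picture's height over the tangent of half this angle, whatever the lens; pixels are square), "cx", "cy" (the principal point, pixels), "k1" (the pictures are not rectified: a ray, as slopes to the right and down, at radius r is drawn at 1 + k1 r^2 times it, then the intrinsics apply), "pose" (4x4, takes a point from camera to world coordinates); the wrist camera has in their place "tool_from_camera" (4x4, takes a point from camera to tool coordinates, whose origin is the TCP and whose axes are the flange's). Camera axes: x right, y down, z forward; pixel columns grow to the right and rows downward; lengths in m; the calibration is good to about 2 mm. A picture is of the moment at which its call begins: read the wrist's pose just before it. There is no depth.
- arm.sign_off(): hands the job in; it is judged then, once.
The state is a dict: "time": time; "joints": joint angles; "joint_vel": joint speeds; "effort": joint torques, N m; "tool_pos": TCP position; "tcp_rot": TCP orientation; "ft_force": force on the tool from outside, world axes, zero at the start; "wrist_torque": the same for the moment, N m; "finger_gap": opening from 0.0 (shut) to 1.0 (fully open); "grasp_force": force on a finger pad.
Only numpy, scipy, OpenCV 4.12 (cv2) and the standard library are available. Lean on these libraries where they do the work, as an engineer would, in place of code of your own. Each camera call takes 0.05 s, during which the arm holds its last target. There are 200 camera calls.

## Working session

There is one attempt and no reset: what is moved stays moved. The work goes in short steps, Python scripts to look and compute and a shell command to move; the robot and the scene stay as the last step left them, time stands still between calls to the robot, and variables do not carry over. Pictures are saved under pics/ and viewed, at most 10 in all, crops included, and the job is handed in when it is done.

```bash
ls; mkdir -p pics; cat > h.py <<'E'
import numpy as np, cv2
from scipy.spatial.transform import Rotation as R
from plant import arm
def shot(n):
    s=arm.observe(); c=arm.camera(n)
    if n=="wrist":
        T=np.eye(4);T[:3,:3]=R.from_rotvec(s["tcp_rot"]).as_matrix();T[:3,3]=s["tool_pos"]
        c["pose"]=T@np.array(c["tool_from_camera"])
    c["pose"]=np.array(c["pose"]); h=c["color"].shape[0]
    f=h/2/np.tan(np.radians(c["fovy"])/2)
    c["K"]=np.array([[f,0,c["cx"]],[0,f,c["cy"]],[0,0,1.]]);c["D"]=np.array([c["k1"],0,0,0.])
    return c
def ray(c,uv):
    p=cv2.undistortPoints(np.array(uv,float).reshape(-1,1,2),c["K"],c["D"]).reshape(-1,2)
    d=np.c_[p,np.ones(len(p))]@c["pose"][:3,:3].T
    return c["pose"][:3,3],d
def onz(c,uv,z):
    o,d=ray(c,uv); return o+d*((z-o[2])/d[:,2])[:,None]
def proj(c,X):
    T=np.linalg.inv(c["pose"]);X=np.atleast_2d(X)@T[:3,:3].T+T[:3,3]
    return cv2.projectPoints(X,np.zeros(3),np.zeros(3),c["K"],c["D"])[0].reshape(-1,2)
def save(c,n): cv2.imwrite("pics/"+n,c["color"][:,:,::-1])
E
python3 - <<'E'
from h import *
a=shot("top");b=shot("scene")
save(a,"top.png");save(b,"scene.png")
import pickle;pickle.dump((a,b),open("v.pkl","wb"))
for c in(a,b):print(c["pose"].round(3).tolist(),c["fovy"],c["k1"])
print(arm.observe())
E
```

```text
pics
[[-0.114, -0.973, 0.203, 0.375], [-0.993, 0.112, -0.021, -0.001], [-0.002, -0.204, -0.979, 1.107], [0.0, 0.0, 0.0, 1.0]] 49.25392961099145 -0.08555481077671703
[[0.885, 0.317, -0.342, 0.894], [0.466, -0.585, 0.664, -0.582], [0.01, -0.747, -0.665, 0.654], [0.0, 0.0, 0.0, 1.0]] 55.41807563325348 -0.02631075047092122
{'time': 0.1, 'joints': array([1.16038013e+00, 2.59164162e-01, 2.08514721e-02, 1.33369195e+00,
       7.03173966e-06, 1.41823724e+00]), 'joint_vel': array([ 0.00047528, -0.00211798,  0.00101157, -0.00203538,  0.00103074,
        0.00078345]), 'effort': array([ 4.48421211e-03, -5.56695271e+01,  3.45068836e+01,  1.16382184e-02,
       -2.35613170e-04, -5.24988607e-06]), 'tool_pos': array([0.14022411, 0.53179151, 0.40411657]), 'tcp_rot': array([-4.03875713e-01, -3.11517804e+00,  1.82004619e-03]), 'ft_force': array([-0.52503856,  0.35750042, -0.38932065]), 'wrist_torque': array([-0.08880862, -0.02639058, -0.03982469]), 'grasp_force': 0.0, 'finger_gap': 0.9982465269637315}
```

View pics/top.png

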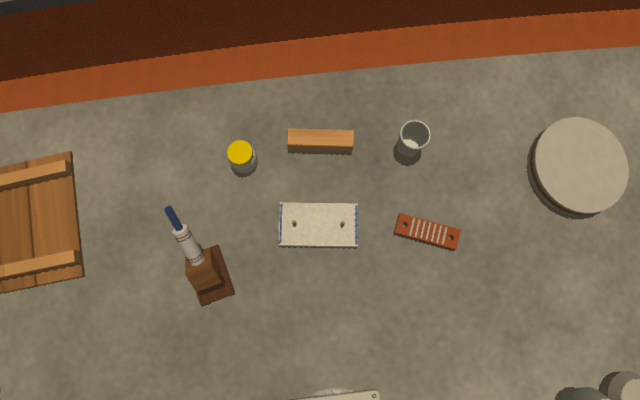

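View pics/scene.png

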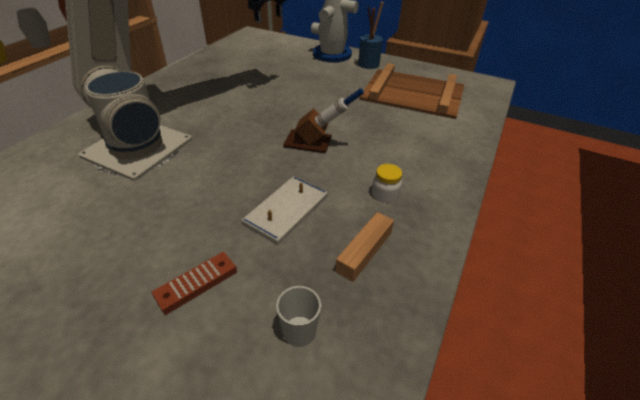

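The top view shows the plate at (428,232), the board at (318,225) with pins at about (294,224) and (342,224), and the roller running from its upper end (170,210) to the stand at (205,275). The scene view agrees: plate (195,282), board (286,208), roller barrel (332,112).

```bash
cat > m.py <<'E'
from h import *
import pickle
a,b=pickle.load(open("v.pkl","rb"))
def mask(c,lo,hi,box):
    hsv=cv2.cvtColor(c["color"],cv2.COLOR_RGB2HSV)
    m=cv2.inRange(hsv,np.array(lo),np.array(hi));z=np.zeros_like(m);x0,y0,x1,y1=box;z[y0:y1,x0:x1]=m[y0:y1,x0:x1];return z
def rect(c,m,z,close=9):
    m=cv2.morphologyEx(m,cv2.MORPH_CLOSE,np.ones((close,close)))
    k=max(cv2.findContours(m,0,2)[0],key=cv2.contourArea)
    P=onz(c,k.reshape(-1,2)+0.0,z)
    r=cv2.minAreaRect((P[:,:2]*1000).astype(np.float32));bx=cv2.boxPoints(r)
    e=bx[1]-bx[0],bx[2]-bx[1]; L=max(e,key=np.linalg.norm)
    return np.round(r[0],1),np.round(r[1],1),"long axis deg",round(np.degrees(np.arctan2(L[1],L[0]))%180,1)
if __name__=="__main__":
    for n,c,pb,bb in(("top",a,(380,200,480,260),(270,190,368,260)),("scene",b,(140,240,250,320),(230,165,340,250))):
        print(n,"plate",rect(c,mask(c,(0,110,40),(14,255,255),pb),.018))
        print(n,"board",rect(c,mask(c,(0,0,135),(180,60,255),bb),.018))
    # pins: brassy pixels
    for c,bb in((a,(285,210,350,240)),(b,(255,175,315,228))):
        m=mask(c,(8,70,20),(35,255,255),bb);n,l,s,ce=cv2.connectedComponentsWithStats(m)
        for i in range(1,n):
            if s[i,4]>4:
                print("pin",s[i],ce[i].round(1),(onz(c,ce[i],.033)*1000).round(1))
    # roller blue stub
    for n,c,bb in(("top",a,(150,190,200,250)),("scene",b,(335,80,370,112))):
        m=mask(c,(100,80,20),(130,255,255),bb);k=max(cv2.findContours(m,0,1)[0],key=cv2.contourArea)
        print(n,"stub",cv2.contourArea(k),cv2.minAreaRect(k),cv2.fitLine(k,2,0,.01,.01).ravel())
E
python3 m.py
python3 - <<'E'
from m import *
x=np.hstack([cv2.resize(a["color"][195:315,150:250],(400,480),interpolation=2),cv2.resize(b["color"][75:159,280:370],(400,374),interpolation=2).copy() if 0 else cv2.resize(b["color"][70:178,280:370],(400,480),interpolation=2)])
cv2.imwrite("pics/stand.png",x[:,:,::-1])
E
```

```text
top plate (array([ 475.9, -289.3]), array([162.6,  55.8]), 'long axis deg', np.float32(67.5))
top board (array([543.4,  -7.1]), array([222.3, 139.9]), 'long axis deg', np.float32(82.5))
scene plate (array([ 482.5, -291.2]), array([161.9,  66.5]), 'long axis deg', np.float32(67.6))
scene board (array([528. , -20.8]), array([188.9, 108.2]), 'long axis deg', np.float32(82.8))
pin [292 220   5   6  20] [293.8 222.5] [[534.3  41.6  33. ]]
pin [340 221   5   6  18] [342.2 223.3] [[518.7 -77.4  33. ]]
pin [299 182   4  11  42] [300.5 187.2] [[535.8  41.3  33. ]]
pin [267 209   6  12  48] [269.4 214.6] [[520.  -76.9  33. ]]
top stub 136.5 ((172.95753479003906, 218.02359008789062), (26.030458450317383, 6.507614612579346), 60.945396423339844) [  0.4837836    0.87518764 172.94339    217.73586   ]
scene stub 83.5 ((353.5, 96.0), (4.998648643493652, 20.808326721191406), 54.46232223510742) [  0.80928206  -0.5874203  353.71796     95.89744   ]
```

View pics/stand.png

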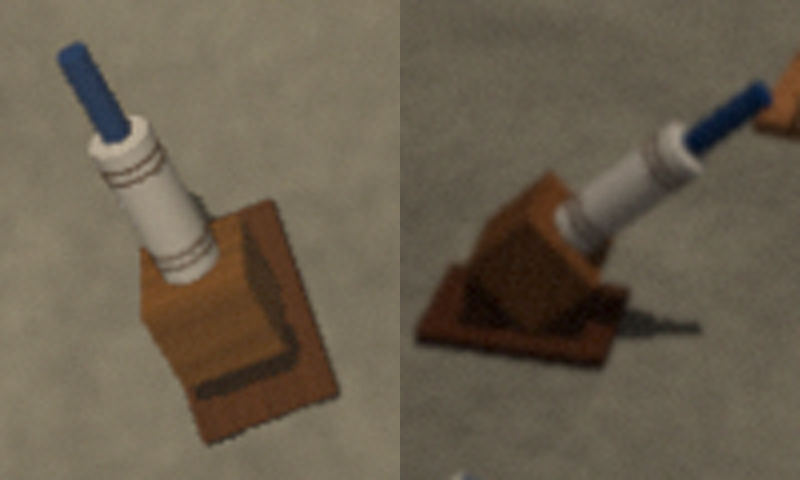

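The crop gives the roller's axis points. In the top view they are stub tip (168.2,207.5), stub base (179.2,228.2) and lower shoulder (197.5,261). In the scene view they are (361.5,91.4), (346.4,102.2) and (319.8,120.6).

```bash
python3 - <<'E'
from m import *
P=[]
for p,q in(((168.2,207.5),(361.5,91.4)),((179.2,228.2),(346.4,102.2)),((197.5,261),(319.8,120.6))):
    o,d=ray(a,p);O,D=ray(b,q);d=d[0];D=D[0]
    t=np.linalg.lstsq(np.c_[d,-D],O-o,rcond=None)[0];x,y=o+t[0]*d,O+t[1]*D
    P.append((x+y)/2);print(((x+y)*500).round(1),"miss mm",round(1000*np.linalg.norm(x-y),1))
P=np.array(P)
print("lengths",np.linalg.norm(P[0]-P[1]),np.linalg.norm(P[1]-P[2]))
u=P[0]-P[2];print("u",u/np.linalg.norm(u),"azim",np.degrees(np.arctan2(u[1],u[0])))
# bystanders
for n,c,lo,hi,bb,z in(("tubcap",a,(20,150,100),(35,255,255),(215,130,265,180),.075),("batten",a,(8,100,80),(22,255,255),(280,120,360,160),.045)):
    print(n,rect(c,mask(c,lo,hi,bb),z))
E
for i in 1 2 3; do python3 -m handwheel '[0,0,0,-0.03,-0.04,0,1, 0,0,0,-0.03,-0.04,0,1, 0,0,0,-0.03,-0.04,0,1, 0,0,0,-0.03,-0.04,0,1, 0,0,0,-0.03,-0.04,0,1]'; done
python3 -m handwheel '[0,0,0,-0.03,-0.04,0,1, 0,0,0,-0.03,-0.04,0,1, 0,0,0,-0.02,-0.01,0,1, 0,0,0.14,0,0,0,1, 0,0,0.14,0,0,0,1]'
python3 -m handwheel '[0,0,0.14,0,0,0,1, 0,0,0.14,0,0,0,1, 0,0,0.14,0,0,0,1, 0,0,0.14,0,0,0,1, 0,0,0.14,0,0,0,1]'
python3 -m handwheel '[0,0,0.14,0,0,0,1, 0,0,0.14,0,0,0,1, 0,0,0.14,0,0,0,1, 0,0,0.14,0,0,0,1, 0,0,0.14,0,0,0,1]'
python3 - <<'E'
from h import *
s=arm.observe();M=R.from_rotvec(s["tcp_rot"]).as_matrix();print(s["tool_pos"],M.round(3).tolist(),s["joints"].round(2))
c=shot("wrist");save(c,"w1.png")
E
```

```text
[575.6 303.5 185.8] miss mm 1.5
[536.  294.9 147.2] miss mm 6.0
[464.8 276.9  78.3] miss mm 6.3
lengths 0.05596524009251328 0.10071572876443119
u [0.70709271 0.16957175 0.68648767] azim 13.485734354637406
tubcap (array([718.6, 155.6]), array([61.1, 61.5]), 'long axis deg', np.float32(128.7))
batten (array([738.1, -47.1]), array([170. ,  58.7]), 'long axis deg', np.float32(81.7))
time: 0.6
tool_pos: [0.2342, 0.2984, 0.4044]
tcp_rot: [-0.402, -3.116, 0.0]
ft_force: [1.5, -0.5, 0.7]
finger_gap: 1.004
grasp_force: 0.0
time: 1.1
tool_pos: [0.3282, 0.0666, 0.4048]
tcp_rot: [0.404, 3.115, 0.0]
ft_force: [2.1, 1.8, 0.3]
finger_gap: 1.0
grasp_force: 0.0
time: 1.6
tool_pos: [0.4225, -0.1654, 0.4045]
tcp_rot: [-0.405, -3.115, -0.0]
ft_force: [1.8, 0.4, 1.3]
finger_gap: 1.001
grasp_force: 0.0
time: 2.1
tool_pos: [0.4772, -0.2715, 0.4036]
tcp_rot: [-0.844, -3.024, -0.001]
ft_force: [-0.5, -1.1, -0.4]
finger_gap: 0.999
grasp_force: 0.0
time: 2.6
tool_pos: [0.4768, -0.2705, 0.4043]
tcp_rot: [-1.829, -2.553, -0.0]
ft_force: [0.2, 0.0, 0.7]
finger_gap: 1.002
grasp_force: 0.0
time: 3.1
tool_pos: [0.4768, -0.2705, 0.4043]
tcp_rot: [-2.594, -1.771, 0.0]
ft_force: [-0.5, -0.0, 0.6]
finger_gap: 0.999
grasp_force: 0.0
[ 0.47676639 -0.27047972  0.40427202] [[0.364, 0.931, -0.001], [0.931, -0.364, 0.001], [0.0, -0.001, -1.0]] [-0.67  0.26  0.02  1.33 -0.    1.27]
```

View pics/w1.png

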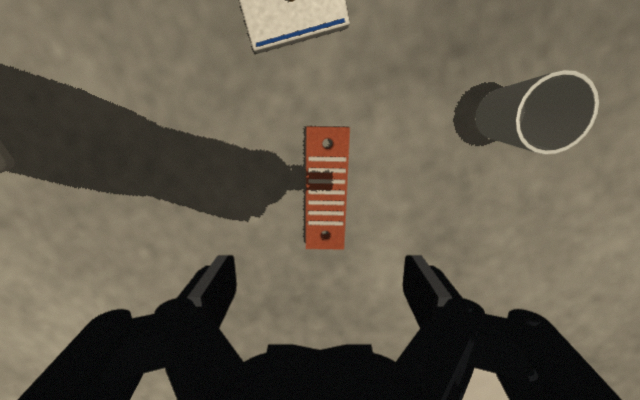

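The wrist view shows the plate between (305,126) and (350,248), with its holes at about (328,143) and (325,236). One board end is visible at (300,35).

```bash
cat > pl.py <<'E'
from m import *
def plate(c,box,z=.02):
    m=mask(c,(0,120,60),(14,255,255),box)
    m2=cv2.morphologyEx(m,cv2.MORPH_CLOSE,np.ones((25,25)))
    print("outline",rect(c,m2,z,3))
    # holes: closed minus mask, dark
    g=c["color"].max(2); h=((m2>0)&(g<75)).astype(np.uint8)
    n,l,s,ce=cv2.connectedComponentsWithStats(h)
    for i in range(1,n):
        if s[i,4]>30: print("blob",s[i].tolist(),(onz(c,ce[i],z)*1000).round(1)[0])
E
python3 - <<'E'
from pl import *
c=shot("wrist");plate(c,(280,110,380,262))
for p in((328,143),(325.5,236)):print((onz(c,p,.02)*1000).round(1))
E
```

```text
outline (array([ 478.2, -290.4]), array([160. ,  53.3]), 'long axis deg', np.float32(67.6))
blob [325, 139, 8, 10, 37] [ 503.4 -237.2   20. ]
blob [306, 172, 26, 19, 361] [ 474.7 -274.8   20. ]
blob [322, 231, 9, 8, 47] [ 456.2 -347.2   20. ]
[[ 502.6 -235.4   20. ]]
[[ 455.1 -348.1   20. ]]
```

```bash

python3 -m handwheel '[0,0,0.017,-0.018,0.0085,0,1, 0,0,0,0,0,0.05,1, 0,0,0,0,0,0.05,1, 0,0,0,0,0,0.05,1, 0,0,0,0,0,0.02,1]'
python3 -m handwheel '[0,0,0,0,0,0.02,1, 0,0,0,0,0,0.02,1, 0,0,0,0,0,0.01,1, 0,0,0,0,0,0.006,1, 0,0,0,0,0,0,1]'
python3 -m handwheel '[0,0,0,0,0,0,0.5, 0,0,0,0,0,0,0.4, 0,0,0,0,0,0,0.3, 0,0,0,0,0,0,0.3, 0,0,0,0,0,0,0.3]' 80
python3 -m handwheel '[0,0,0,0,0,0,0, 0,0,0,0,0,0,0, 0,0,0,0,0,0,0, 0,0,0,0,0,0,0]' 80
```

```text
time: 3.7
tool_pos: [0.4771, -0.2904, 0.23]
tcp_rot: [-2.597, -1.757, 0.003]
ft_force: [0.4, -0.7, 0.5]
finger_gap: 0.998
grasp_force: 0.0
time: 4.2
tool_pos: [0.4783, -0.2907, 0.1783]
tcp_rot: [-2.603, -1.757, 0.0]
ft_force: [-0.1, 1.2, 0.2]
finger_gap: 0.999
grasp_force: 0.0
time: 4.7
tool_pos: [0.4785, -0.2905, 0.18]
tcp_rot: [2.603, 1.756, 0.001]
ft_force: [-1.3, 0.6, 7.6]
finger_gap: 0.584
grasp_force: 83.3
time: 5.1
tool_pos: [0.4785, -0.2905, 0.18]
tcp_rot: [2.603, 1.756, 0.001]
ft_force: [-0.7, 0.6, 7.3]
finger_gap: 0.582
grasp_force: 83.3
```

```bash

python3 -m handwheel '[0,0,0,0,0,0,0.7, 0,0,0,0,0,0,0.7, 0,0,0,0,0,-0.006,0.7, 0,0,0,0,0,0,0.4, 0,0,0,0,0,0,0.2]' 80
python3 -m handwheel '[0,0,0,0,0,0,0, 0,0,0,0,0,0,0, 0,0,0,0,0,0,0, 0,0,0,0,0,0,0]' 80
python3 -m handwheel '[0,0,0,0,0,-0.02,0, 0,0,0,0,0,-0.04,0, 0,0,0,0,0,-0.05,0, 0,0,0,0,0,-0.05,0, 0,0,0,0,0,-0.04,0]'
python3 -m handwheel '[0,0,-0.13,0,0,0,0, 0,0,-0.13,0,0,0,0, 0,0,0,0.04,0.005,0,0, 0,0,0,0.04,0.005,0,0, 0,0,0,0.04,0.003,0,0]'
python3 -m handwheel '[0,0,0,0.03,0,0,0, 0,0,0,0.01,0,0,0, 0,0,0,0,0,0,0, 0,0,0,0,0,0,0]'
python3 - <<'E'
from h import *
s=arm.observe();M=R.from_rotvec(s["tcp_rot"]).as_matrix();print(s["tool_pos"],M.round(4).tolist(),s["joints"].round(2))
c=shot("wrist");save(c,"w2.png")
E
```

```text
time: 5.6
tool_pos: [0.4784, -0.2904, 0.1864]
tcp_rot: [2.603, 1.756, 0.001]
ft_force: [-3.0, 2.8, 15.7]
finger_gap: 0.569
grasp_force: 79.8
time: 6.0
tool_pos: [0.4784, -0.2904, 0.1864]
tcp_rot: [2.603, 1.756, 0.001]
ft_force: [-3.2, 3.3, 15.5]
finger_gap: 0.571
grasp_force: 79.8
time: 6.5
tool_pos: [0.478, -0.2901, 0.3875]
tcp_rot: [2.603, 1.756, 0.001]
ft_force: [0.4, -0.9, -4.3]
finger_gap: 0.571
grasp_force: 84.1
time: 7.0
tool_pos: [0.506, -0.1718, 0.3842]
tcp_rot: [-2.355, -2.078, 0.0]
ft_force: [0.0, -0.2, -3.1]
finger_gap: 0.568
grasp_force: 84.1
time: 7.4
tool_pos: [0.511, -0.1337, 0.3846]
tcp_rot: [2.355, 2.08, -0.001]
ft_force: [0.6, -0.6, -3.6]
finger_gap: 0.564
grasp_force: 84.1
[ 0.51096055 -0.13366846  0.38455303] [[0.1235, 0.9923, -0.0003], [0.9923, -0.1235, -0.0003], [-0.0003, -0.0003, -1.0]] [-0.41  0.23 -0.07  1.27 -0.    1.28]
```

View pics/w2.png

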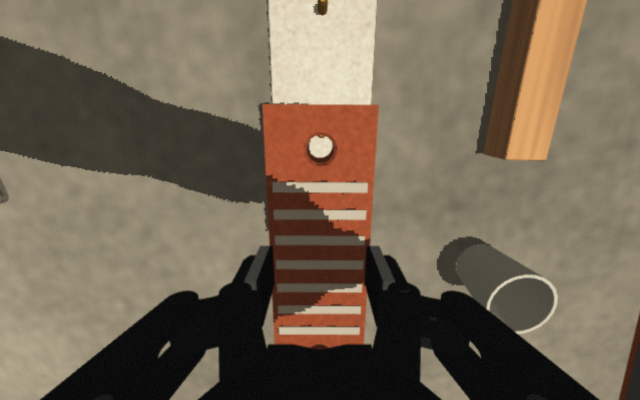

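The wrist view shows the held plate with its forward hole at about (320,147). The far pin's tip is at (322,8), and the near pin is hidden under the plate.

```bash
python3 - <<'E'
from pl import *
s=arm.observe();c=shot("wrist");M=R.from_rotvec(s["tcp_rot"]).as_matrix();p=s["tool_pos"]
zt=p[2]-.166
m=mask(c,(0,120,60),(14,255,255),(255,95,390,180));
k=[q for q in cv2.findContours(m,cv2.RETR_CCOMP,2)[0] if 300<cv2.contourArea(q)<1500]
for q in k:
    e=cv2.fitEllipse(q);X=onz(c,e[0],zt)[0];print("hole",e,X.round(4),"tool",((X-p)@M).round(4))
# front edge corners
for uv in((263.5,104.5),(378,104.5)):
    X=onz(c,uv,zt)[0];print("corner tool",((X-p)@M).round(4))
# side edges at ribs rows
for v in(110,125,165):
    r=np.where(m[v]>0)[0];X=onz(c,[(r.min(),v),(r.max()+1,v)],zt);print(v,((X-p)@M).round(4).tolist())
m=mask(c,(8,70,10),(35,255,255),(300,0,345,25));ys,xs=np.where(m);print("pin px",xs.min(),xs.max(),ys.min(),ys.max(),xs.mean())
print((onz(c,[(xs.mean(),ys.max()-2)],.048)))
E
```

```text
hole ((320.039794921875, 146.0863037109375), (24.661590576171875, 26.360309600830078), 80.75234985351562) [ 0.5193 -0.0738  0.2185] tool [0.0609 0.0008 0.166 ]
corner tool [ 0.0792 -0.0245  0.166 ]
corner tool [0.0792 0.0267 0.166 ]
110 [[0.0769, -0.0253, 0.166], [0.0769, 0.0268, 0.166]]
125 [[0.0704, -0.0252, 0.166], [0.0704, 0.0268, 0.166]]
165 [[0.052, -0.0253, 0.166], [0.052, 0.0269, 0.166]]
pin px 317 327 0 14 321.7692307692308
[[0.53405163 0.02937499 0.048     ]]
```

```bash
cat > pin.py <<'E'
from pl import *
import sys
s=arm.observe();c=shot("wrist");M=R.from_rotvec(s["tcp_rot"]).as_matrix();p=s["tool_pos"]
m=mask(c,(8,80,10),(35,255,255),(285,0,360,100));m=cv2.morphologyEx(m,cv2.MORPH_OPEN,np.ones((2,2)))
n,l,st,ce=cv2.connectedComponentsWithStats(m)
save(c,sys.argv[1])
for i in range(1,n):
    if st[i,4]>25:
        print(st[i],ce[i].round(1))
        for z in(.033,):
            X=onz(c,ce[i],z)[0];print(z,X.round(4),"tool",((X-p)@M).round(4))
E
python3 -m handwheel '[0,0,0,-0.04,0,0,0, 0,0,0,-0.04,0,0,0, 0,0,0,0,0,0,0, 0,0,0,0,0,0,0]'
python3 pin.py w3.png
python3 -m handwheel '[0,0,0,0.04,0,0,0, 0,0,0,0.04,0,0,0, 0,0,0,0.03,0,0,0, 0,0,0,0,0,0,0, 0,0,0,0,0,0,0]'
python3 pin.py w4.png
python3 -c "
import cv2,numpy as np
cv2.imwrite('pics/w34.png',np.hstack([cv2.imread('pics/w3.png')[:200,120:520],cv2.imread('pics/w4.png')[:200,120:520]]))"
```

```text
time: 7.9
tool_pos: [0.5006, -0.2145, 0.3843]
tcp_rot: [-2.358, -2.075, 0.0]
ft_force: [-0.2, 0.8, -4.0]
finger_gap: 0.568
grasp_force: 84.1
[318  44   9  14 115] [322.   50.6]
0.033 [ 0.5208 -0.0797  0.033 ] tool [0.1361 0.0031 0.3513]
time: 8.45
tool_pos: [0.5147, -0.1023, 0.3849]
tcp_rot: [2.352, 2.082, 0.0]
ft_force: [0.4, -0.5, -4.2]
finger_gap: 0.571
grasp_force: 84.1
[319  35  10  16 127] [323.3  42.7]
0.033 [0.5365 0.0393 0.033 ] tool [0.1432 0.0044 0.3519]
```

View pics/w34.png

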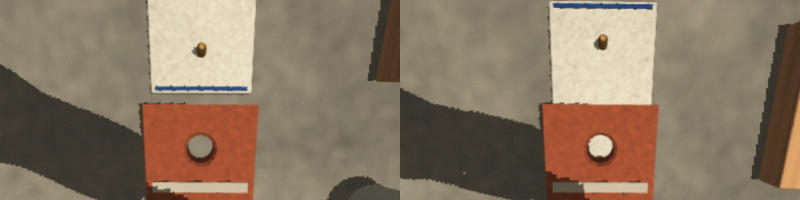

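Both pins show clearly, at (322,50) with the arm back and (323,43) with it forward, and they measure 120.0 mm apart as they should. Next I move over the board and check through the hole.

```bash

python3 -m handwheel '[0,0,0.005,0.04,0.0025,0,0, 0,0,0,0.03,0,0,0, 0,0,0,0.0145,0,0,0, 0,0,0,0,0,0.04,0, 0,0,0,0,0,0.04,0]'
python3 -m handwheel '[0,0,0,0,0,0.03,0, 0,0,0,0,0,0.02,0, 0,0,0,0,0,0.01,0, 0,0,0,0,0,0,0, 0,0,0,0,0,0,0]'
python3 - <<'E'
from h import *
s=arm.observe();M=R.from_rotvec(s["tcp_rot"]).as_matrix();print(s["tool_pos"],M.round(4).tolist())
c=shot("wrist");save(c,"w5.png")
x=c["color"][90:240,220:420];cv2.imwrite("pics/w5c.png",cv2.resize(x,(800,600),interpolation=2)[:,:,::-1])
# expected pixels of pin tip & foot if centred under hole
for n,q in(("hole top",(.06,.0,.166)),("hole bot",(.06,0,.186))):print(n,proj(c,M@np.array(q)+s["tool_pos"]))
X=M@np.array((.06,0,0))+s["tool_pos"]
for z in(.048,.018):print(z,proj(c,[X[0],X[1],z]))
E
```

```text
time: 9.0
tool_pos: [0.5282, -0.0202, 0.3046]
tcp_rot: [2.357, 2.072, 0.003]
ft_force: [0.6, -1.2, -4.5]
finger_gap: 0.567
grasp_force: 84.1
time: 9.5
tool_pos: [0.5283, -0.0204, 0.2455]
tcp_rot: [2.36, 2.072, 0.001]
ft_force: [-0.3, -0.2, -3.7]
finger_gap: 0.573
grasp_force: 84.1
[ 0.52825255 -0.02039624  0.24550955] [[0.1292, 0.9916, 0.001], [0.9916, -0.1292, -0.0003], [-0.0002, 0.0011, -1.0]]
hole top [[318.27073142 148.03037481]]
hole bot [[318.40295604 143.84209292]]
0.048 [[318.0965336  141.81597869]]
0.018 [[318.23233593 137.73887511]]
```

View pics/w5c.png

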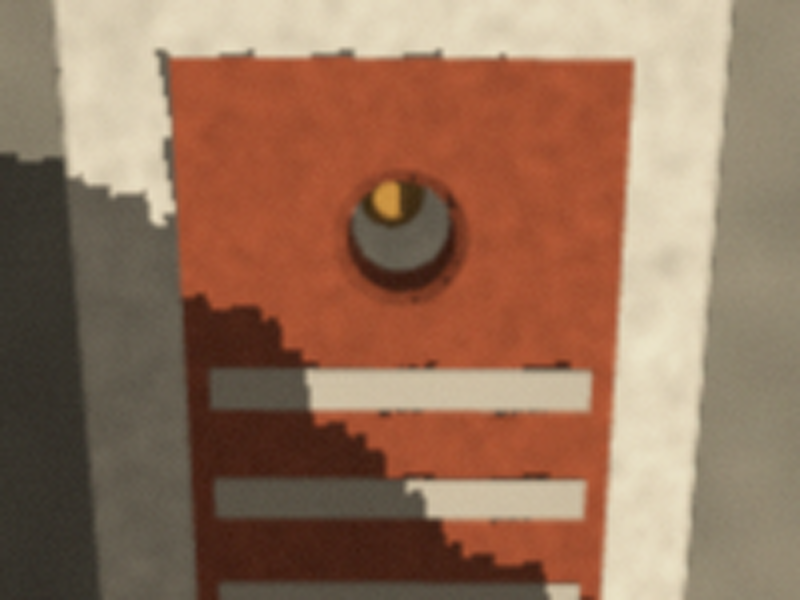

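Through the hole the pin tip is at about (318,140), against a hole centre of (321,148). That puts the pin about 1 mm to the left and 1 mm forward of centre, so I correct for it and then lower.

```bash

python3 -m handwheel '[0,0,0,0.001,-0.001,0,0, 0,0,0,0,0,0.006,0, 0,0,0,0,0,0.006,0, 0,0,0,0,0,0.004,0, 0,0,0,0,0,0,0]'
python3 -m handwheel '[0,0,0,0,0,0.004,0, 0,0,0,0,0,0.004,0, 0,0,0,0,0,0.004,0, 0,0,0,0,0,0,0]'
```

```text
time: 10.05
tool_pos: [0.5267, -0.0187, 0.2279]
tcp_rot: [-2.359, -2.073, 0.001]
ft_force: [-0.3, -0.1, -3.5]
finger_gap: 0.569
grasp_force: 84.1
time: 10.45
tool_pos: [0.5268, -0.0188, 0.216]
tcp_rot: [-2.359, -2.073, 0.001]
ft_force: [-0.3, -0.3, -3.8]
finger_gap: 0.571
grasp_force: 84.1
```

```bash

python3 -m handwheel '[0,0,0,0,0,0.004,0, 0,0,0,0,0,0.003,0, 0,0,0,0,0,0.002,0, 0,0,0,0,0,0.001,0, 0,0,0,0,0,0,0]'
python3 -m handwheel '[0,0,0,0,0,0.001,0, 0,0,0,0,0,0.001,0, 0,0,0,0,0,0,0]'
```

```text
time: 10.95
tool_pos: [0.5269, -0.0188, 0.2065]
tcp_rot: [-2.36, -2.074, 0.0]
ft_force: [0.3, 0.4, -3.4]
finger_gap: 0.571
grasp_force: 84.1
time: 11.25
tool_pos: [0.527, -0.0188, 0.2046]
tcp_rot: [-2.36, -2.074, 0.0]
ft_force: [0.4, 1.0, -3.4]
finger_gap: 0.572
grasp_force: 84.1
```

```bash

python3 -m handwheel '[0,0,0,0,0,0.001,0, 0,0,0,0,0,0.0005,0, 0,0,0,0,0,0,0]'
python3 -m handwheel '[0,0,0,0,0,0.0005,0, 0,0,0,0,0,0.0005,0, 0,0,0,0,0,0,0]'
```

```text
time: 11.55
tool_pos: [0.5269, -0.0187, 0.2045]
tcp_rot: [2.359, 2.073, 0.001]
ft_force: [-5.3, 1.1, 11.6]
finger_gap: 0.564
grasp_force: 86.2
time: 11.85
tool_pos: [0.5267, -0.0187, 0.2043]
tcp_rot: [2.359, 2.073, 0.002]
ft_force: [-8.4, 0.9, 22.9]
finger_gap: 0.566
grasp_force: 87.7
```

The plate is seated: contact came at TCP z = 0.2045, where 0.204 was expected. Now I release, lift, and go toward the roller.

```bash

python3 -m handwheel '[0,0,0,0,0,-0.001,0.7, 0,0,0,0,0,0,0.8, 0,0,0,0,0,0,0.9, 0,0,0,0,0,0,0.9, 0,0,0,0,0,-0.01,0.9]'
python3 -m handwheel '[0,0,0,0,0,-0.03,0.9, 0,0,0,0,0,-0.05,0.9, 0,0,0,0,0,-0.05,0.9, 0,0,0,0,0,-0.05,0.9, 0,0,0,0,0,-0.03,1]'
for i in 1 2; do python3 -m handwheel '[0,0,-0.14,0,0,0,1, 0,0,-0.14,0,0,0,1, 0,0,-0.14,0,0,0,1, 0,0,-0.14,0,0,0,1, 0,0,-0.14,0,0,0,1]'; done
python3 -m handwheel '[0,0,-0.14,0,0,0,1, 0,0,-0.14,0,0,0,1, 0,0,-0.14,0,0,0,1, 0,0,-0.1,0,0,0,1, 0,0,0,0,0,0,1]'
python3 - <<'E'
from h import *
s=arm.observe();M=R.from_rotvec(s["tcp_rot"]).as_matrix();print(s["tool_pos"],M.round(4).tolist(),s["joints"].round(2))
c=shot("wrist");print(np.array(c["tool_from_camera"]).round(3).tolist())
save(shot("top"),"top2.png")
print("to (.336,.247) in tool:",M.T@(np.array([.336,.247,.42])-s["tool_pos"]))
x=cv2.imread("pics/top2.png")[190:260,260:380];cv2.imwrite("pics/top2c.png",cv2.resize(x,(720,420),interpolation=2))
E
```

```text
time: 12.35
tool_pos: [0.5266, -0.0187, 0.2124]
tcp_rot: [-2.359, -2.072, 0.002]
ft_force: [0.7, -0.8, 0.4]
finger_gap: 0.898
grasp_force: 0.0
time: 12.85
tool_pos: [0.5265, -0.0186, 0.428]
tcp_rot: [2.357, 2.071, 0.005]
ft_force: [1.3, -0.8, -0.6]
finger_gap: 0.996
grasp_force: 0.0
time: 13.35
tool_pos: [0.5267, -0.0188, 0.4239]
tcp_rot: [1.498, 2.761, 0.0]
ft_force: [0.1, 0.3, 0.6]
finger_gap: 0.995
grasp_force: 0.0
time: 13.85
tool_pos: [0.5268, -0.0187, 0.4238]
tcp_rot: [0.46, 3.107, -0.0]
ft_force: [-0.2, 0.4, -0.1]
finger_gap: 0.996
grasp_force: 0.0
time: 14.35
tool_pos: [0.5268, -0.0187, 0.4238]
tcp_rot: [-0.347, 3.122, -0.0]
ft_force: [-0.7, 0.7, 0.3]
finger_gap: 1.001
grasp_force: 0.0
[ 0.52679072 -0.01873877  0.42376275] [[-0.9756, -0.2198, 0.0003], [-0.2198, 0.9756, -0.0], [-0.0003, -0.0001, -1.0]] [-0.19  0.21  0.01  1.37  0.   -0.42]
[[0.0, -0.955, -0.296, 0.076], [1.0, 0.0, -0.0, -0.001], [0.0, -0.296, 0.955, 0.03], [0.0, 0.0, 0.0, 1.0]]
to (.336,.247) in tool: [0.12772492 0.30117284 0.00369024]
```

View pics/top2c.png

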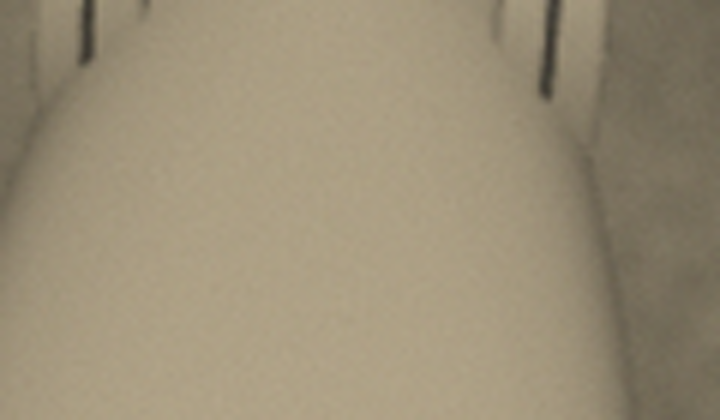

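The arm blocks the top view here, so I check the plate later. I continue to the roller and tilt.

```bash

python3 -m handwheel '[0,0,0,0.018,0.043,0,1, 0,0,0,0.018,0.043,0,1, 0,0,0,0.018,0.043,0,1, 0,0,0,0.018,0.043,0,1, 0,0,0,0.018,0.043,0,1]'
python3 -m handwheel '[0,0,0,0.018,0.043,0,1, 0,0,0,0.02,0.043,0,1, 0,-0.131,0,0,0,0,1, 0,-0.131,0,0,0,0,1, 0,-0.131,0,0,0,0,1]'
python3 -m handwheel '[0,-0.131,0,0,0,0,1, 0,-0.131,0,0,0,0,1, 0,-0.13,0,0,0,0,1, 0,0,0,0,0,0,1, 0,0,0,0,0,0,1]'
python3 - <<'E'
from h import *
s=arm.observe();M=R.from_rotvec(s["tcp_rot"]).as_matrix();print(s["tool_pos"],M.round(4).tolist(),s["joints"].round(2))
c=shot("wrist");save(c,"w6.png")
u=np.array([.689,.159,.707]);o=np.array([.465,.277,.078])
print(proj(c,[o+u*t for t in(0,.05,.1,.16)]).round(1).tolist())
b=shot("scene");x=b["color"][150:250,230:350];cv2.imwrite("pics/sc2.png",x[:,:,::-1])
y=np.hstack([cv2.resize(c["color"],(480,300)),cv2.resize(x,(320,300),interpolation=2)]);cv2.imwrite("pics/w6s.png",y[:,:,::-1])
E
```

```text
time: 14.95
tool_pos: [0.3908, 0.1724, 0.4235]
tcp_rot: [-0.34, 3.123, 0.0]
ft_force: [0.3, 0.2, 0.0]
finger_gap: 0.996
grasp_force: 0.0
time: 15.45
tool_pos: [0.3359, 0.2475, 0.4237]
tcp_rot: [-0.299, 2.728, 0.062]
ft_force: [0.2, -0.3, -1.0]
finger_gap: 0.995
grasp_force: 0.0
time: 15.95
tool_pos: [0.3358, 0.2468, 0.4232]
tcp_rot: [-0.258, 2.349, 0.108]
ft_force: [-0.7, 0.2, 0.4]
finger_gap: 0.998
grasp_force: 0.0
[0.33576695 0.24683072 0.4231862 ] [[-0.6932, -0.2178, 0.6871], [-0.154, 0.976, 0.154], [-0.7041, 0.001, -0.7101]] [ 0.49 -0.21 -0.58  0.44 -0.19  0.19]
[[321.2, 33.3], [321.3, 90.0], [321.5, 141.1], [321.7, 196.2]]
```

View pics/w6s.png

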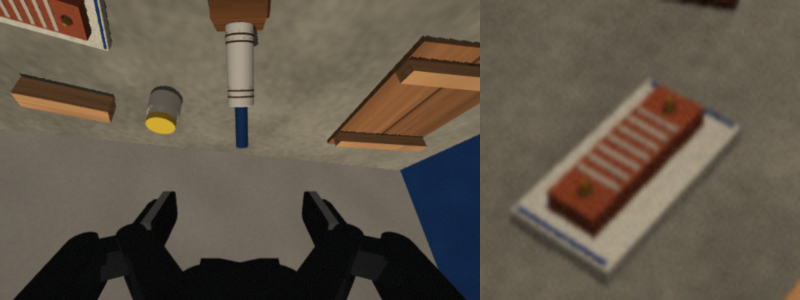

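The scene crop shows the plate flat on the board with both holes over the pins. In the wrist view (full-size pixels) the roller runs from the mouth at about (319,40) to the barrel end (320,141) and stub end (322,196), within a few pixels of prediction.

```bash
python3 - <<'E'
from m import *
s=arm.observe();c=shot("wrist");M=R.from_rotvec(s["tcp_rot"]).as_matrix();p=s["tool_pos"]
hsv=cv2.cvtColor(c["color"],cv2.COLOR_RGB2HSV)
u=np.array([.689,.159,.707]);o=np.array([.465,.277,.078])
for v,t in((85,None),(110,None),(132,None),(155,None),(170,None),(185,None)):
    row=hsv[v,270:370].astype(int)
    k=(row[:,2]>115)&(row[:,1]<60) if v<145 else (row[:,0]>100)&(row[:,0]<130)&(row[:,1]>100)
    n,l,st,ce=cv2.connectedComponentsWithStats(k.astype(np.uint8)[None])
    i=1+st[1:,4].argmax();x0=270+st[i,0];w=st[i,2]
    # ray at row middle: intersect with plane through nominal axis containing tool y (normal = z tool)
    O,D=ray(c,[(x0+(w-1)/2,v)]);D=D[0];nrm=M[:,2];tt=((o-O)@nrm)/(D@nrm);X=O+tt*D
    print(v,x0,w,"tool",((X-p)@M).round(4))
g=o+u*.058
print("g tool",(g-p)@M)
E
```

```text
85 303 32 tool [ 0.1034 -0.0016  0.338 ]
110 304 31 tool [ 0.0799 -0.0011  0.338 ]
132 305 30 tool [ 0.0581 -0.0005  0.338 ]
155 314 16 tool [0.0344 0.0016 0.338 ]
170 315 15 tool [0.0182 0.0022 0.338 ]
185 315 15 tool [0.0016 0.0022 0.338 ]
g tool [0.09192858 0.00136982 0.33782323]
```

```bash

python3 -m handwheel '[0,0,-0.03,0,0,0,1, 0,0,0,0.03,0,0.03,1, 0,0,0,0.03,0.002,0.03,1, 0,0,0,0.032,0,0.03,1, 0,0,0,0,0,0,1]'
python3 - <<'E'
from m import *
s=arm.observe();c=shot("wrist");M=R.from_rotvec(s["tcp_rot"]).as_matrix();p=s["tool_pos"];save(c,"w7.png")
u=np.array([.689,.159,.707]);o=np.array([.465,.277,.078])
print(p,M.round(3).tolist(),"g tool",(o+u*.058-p)@M,"mouth,barrel end,tip px",proj(c,[o,o+u*.1,o+u*.16]).round(1).tolist(),s["joints"].round(2))
E
```

```text
time: 16.6
tool_pos: [0.3335, 0.2449, 0.2891]
tcp_rot: [-0.296, 2.352, 0.088]
ft_force: [-0.2, 0.2, 1.0]
finger_gap: 0.997
grasp_force: 0.0
[0.33353337 0.24494624 0.28908715] [[-0.692, -0.239, 0.682], [-0.187, 0.971, 0.15], [-0.698, -0.024, -0.716]] g tool [-0.00764046  0.00315603  0.24484837] mouth,barrel end,tip px [[326.7, 150.0], [322.6, 270.5], [320.5, 330.2]] [ 0.49 -0.08 -0.86  0.03 -0.19  0.16]
```

View pics/w7.png

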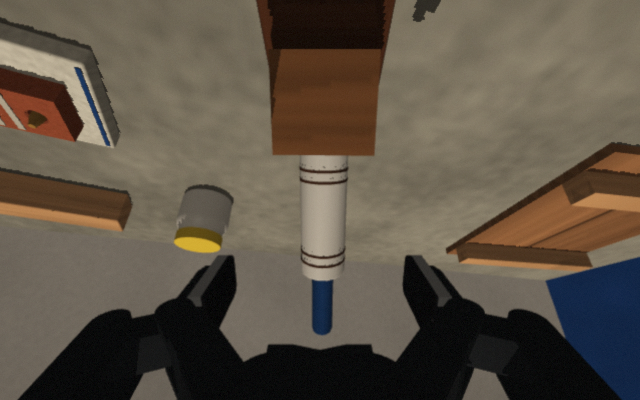

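The wrist view shows the roller centred between the open fingers, with the barrel's upper end at (323,278) and the stub tip at (321,334), in line with prediction. I advance and grip.

```bash

python3 -m handwheel '[0,0,0,-0.01,0.002,0,1, 0,0,0,0,0,0.04,1, 0,0,0,0,0,0.03,1, 0,0,0,0,0,0.018,1, 0,0,0,0,0,0,1]'
python3 -m handwheel '[0,0,0,0,0,0,0.7, 0,0,0,0,0,0,0.55, 0,0,0,0,0,0,0.48, 0,0,0,0,0,0,0.44, 0,0,0,0,0,0,0.4]' 40
python3 -m handwheel '[0,0,0,0,0,0,0.35, 0,0,0,0,0,0,0.2, 0,0,0,0,0,0,0]' 40
```

```text
time: 17.15
tool_pos: [0.4049, 0.2642, 0.2407]
tcp_rot: [-0.293, 2.338, 0.093]
ft_force: [-0.1, -0.5, 1.6]
finger_gap: 1.001
grasp_force: 0.0
time: 17.65
tool_pos: [0.402, 0.2634, 0.2401]
tcp_rot: [-0.294, 2.339, 0.093]
ft_force: [0.9, -0.3, 2.9]
finger_gap: 0.406
grasp_force: 33.6
time: 17.95
tool_pos: [0.4024, 0.2635, 0.2398]
tcp_rot: [-0.294, 2.339, 0.093]
ft_force: [-0.4, 0.3, 6.2]
finger_gap: 0.412
grasp_force: 41.2
```

```bash

python3 -m handwheel '[0,0,0,0,0,0,0, 0,0,0,0,0,0,0, 0,0,0,-0.004,0,0,0, 0,0,0,-0.008,0,0,0, 0,0,0,0,0,0,0]' 90
python3 -m handwheel '[0,0,0,-0.01,0,0,0, 0,0,0,-0.01,0,0,0, 0,0,0,-0.01,0,0,0, 0,0,0,-0.01,0,0,0, 0,0,0,0,0,0,0]'
```

```text
time: 18.45
tool_pos: [0.4109, 0.2657, 0.2482]
tcp_rot: [-0.294, 2.34, 0.093]
ft_force: [-1.9, -0.0, 1.8]
finger_gap: 0.391
grasp_force: 89.2
time: 18.95
tool_pos: [0.4391, 0.2732, 0.2777]
tcp_rot: [-0.293, 2.337, 0.094]
ft_force: [-0.0, 0.1, -1.2]
finger_gap: 0.389
grasp_force: 89.3
```

```bash

python3 -m handwheel '[0,0,0,-0.015,0,0,0, 0,0,0,-0.02,0,0,0, 0,0,0,-0.02,0,0,0, 0,0,0,-0.03,0,0,0, 0,0,0,-0.02,0,-0.02,0]'
python3 -m handwheel '[0,0.1,0,0,0,-0.03,0, 0,0.13,0,0,0,-0.03,0, 0,0.13,0,0,0,-0.03,0, 0,0.13,0,0,0,-0.03,0, 0,0,0,0,0,0,0]'
python3 - <<'E'
from h import *
s=arm.observe();M=R.from_rotvec(s["tcp_rot"]).as_matrix();p=s["tool_pos"];print(p,M.round(3).tolist(),s["joints"].round(2),s["ft_force"],s["wrist_torque"])
# roller axis in the wrist view
c=shot("wrist");save(c,"w8.png");hsv=cv2.cvtColor(c["color"],cv2.COLOR_RGB2HSV).astype(int)
m=((hsv[:,:,0]>100)&(hsv[:,:,0]<130)&(hsv[:,:,1]>100)&(hsv[:,:,2]>25)).astype(np.uint8)
n,l,st,ce=cv2.connectedComponentsWithStats(m)
for i in range(1,n):
    if st[i,4]>60:
        X=onz(c,ce[i],p[2]+(M@np.array([0,0,.155]))[2])[0];print("blue",st[i].tolist(),ce[i].round(1),"tool",((X-p)@M).round(4))
E
```

```text
time: 19.45
tool_pos: [0.4972, 0.2892, 0.3639]
tcp_rot: [-0.294, 2.342, 0.092]
ft_force: [-0.2, 0.3, -1.1]
finger_gap: 0.386
grasp_force: 89.6
time: 19.95
tool_pos: [0.4298, 0.2749, 0.4611]
tcp_rot: [-0.346, 2.81, 0.024]
ft_force: [2.3, 1.5, -0.9]
finger_gap: 0.394
grasp_force: 89.5
[0.42981977 0.27493926 0.46111468] [[-0.923, -0.239, 0.301], [-0.234, 0.971, 0.054], [-0.305, -0.021, -0.952]] [ 0.42  0.07 -0.1   1.1  -0.07  0.17] [ 2.31703744  1.5426666  -0.9363554 ] [-0.00831112  0.18888372 -0.01437483]
blue [297, 0, 46, 130, 5449] [319.4  62.5] tool [ 0.0905 -0.0009  0.126 ]
blue [163, 76, 7, 67, 138] [165.8 107.8] tool [ 0.0776 -0.052   0.1313]
blue [552, 299, 88, 101, 5409] [607.4 358.3] tool [-0.0693  0.1782  0.1733]
blue [304, 340, 31, 10, 226] [319.1 344.7] tool [-0.0605 -0.0009  0.1744]
```

```bash
python3 - <<'E'
from h import *
s=arm.observe();M=R.from_rotvec(s["tcp_rot"]).as_matrix();p=s["tool_pos"]
c=shot("wrist");img=c["color"];hsv=cv2.cvtColor(img,cv2.COLOR_RGB2HSV).astype(int);T=np.array(c["tool_from_camera"]);f=c["K"][0,0]
def pt(v,x0,x1,d):
    q=cv2.undistortPoints(np.array([[[x0-.5,v]],[[x1+.5,v]]],float),c["K"],c["D"]).reshape(-1,2)
    z=d/(q[1,0]-q[0,0]); r=np.array([*(q.mean(0)*z),z])
    return (T[:3,:3]@r+T[:3,3]).round(4)
for v in(10,40,70,100,120):
    r=np.where((hsv[v,:,0]>100)&(hsv[v,:,0]<130)&(hsv[v,:,1]>100)&(abs(np.arange(640)-320)<60))[0]
    print("stub",v,r.min(),r.max(),pt(v,r.min(),r.max(),.018))
for v in(150,170,190,215):
    r=np.where((hsv[v,:,1]<60)&(hsv[v,:,2]>120)&(abs(np.arange(640)-320)<80))[0]
    if len(r):print("barrel",v,r.min(),r.max(),pt(v,r.min(),r.max(),.036))
    print(img[v,250:390:10].max(1))
E
```

```text
stub 10 298 341 [ 0.1163 -0.0008  0.1662]
stub 40 298 340 [ 0.1053 -0.001   0.1656]
stub 70 299 340 [ 0.0937 -0.0008  0.1649]
stub 100 300 339 [ 0.0818 -0.0008  0.1676]
stub 120 300 338 [ 0.0731 -0.001   0.1684]
barrel 150 241 399 [ 0.0678 -0.0007  0.096 ]
[132 128 138  84  95  94  97  99 101  97  96 111 127 129]
barrel 170 241 399 [ 0.0635 -0.0007  0.0947]
[130 138 138 102  95  96  96  95  98  98  95 129 130 127]
barrel 190 241 382 [ 0.0572 -0.0029  0.1009]
[134 138 138 125  95  96  98  98 100  95  93 124 130 124]
barrel 215 244 397 [ 0.053  -0.0006  0.0937]
[130 132 139 135  92  96  97 100  97  95  90 132 130 126]
```

```bash

python3 -m handwheel '[0,0.105,0,0,0,0,0, 0,0.105,0,0,0,0,0, 0,0.1,0,0,0,0,0, 0,0,0.13,0,0,0,0, 0,0,0.13,0,0,0,0]'
python3 -m handwheel '[0,0,0.11,0,0,0,0, 0,0,0,0,0,0,0]'
python3 - <<'E'
from h import *
s=arm.observe();M=R.from_rotvec(s["tcp_rot"]).as_matrix();p=s["tool_pos"]
a=np.radians(82.5);y=np.array([np.cos(a),np.sin(a),0]);z=np.array([0,0,-1.]);G=np.c_[np.cross(y,z),y,z]
print("turn",R.from_matrix(M.T@G).as_rotvec().round(4),p)
t=np.array([.527,-.0188,.305])-.019*G[:,0]
print("target",t,"shift in final axes",(G.T@(t-p)).round(4))
E
```

```text
time: 20.55
tool_pos: [0.4318, 0.2755, 0.4555]
tcp_rot: [0.037, 3.134, -0.032]
ft_force: [0.2, 0.1, -1.5]
finger_gap: 0.388
grasp_force: 89.5
time: 20.75
tool_pos: [0.4312, 0.2753, 0.4561]
tcp_rot: [0.203, 3.126, -0.03]
ft_force: [0.5, -0.2, -0.9]
finger_gap: 0.391
grasp_force: 89.5
turn [-0.0188  0.0105  0.001 ] [0.43121757 0.2752959  0.45612365]
target [ 0.54583745 -0.02128     0.305     ] shift in final axes [-0.1524 -0.2791  0.1511]
```

```bash

python3 -m handwheel '[-0.019,0.01,0,0,0,0,0, 0,0,0,-0.02,-0.035,0,0, 0,0,0,-0.02,-0.035,0,0, 0,0,0,-0.02,-0.035,0,0, 0,0,0,-0.02,-0.035,0,0]'
python3 -m handwheel '[0,0,0,-0.02,-0.035,0,0, 0,0,0,-0.02,-0.035,0,0, 0,0,0,-0.02,-0.035,0,0, 0,0,0,-0.012,-0.034,0,0, 0,0,0,0,0,0.03,0]'
python3 -m handwheel '[0,0,0,0,0,0.03,0, 0,0,0,0,0,0.03,0, 0,0,0,0,0,0.02,0, 0,0,0,0,0,0,0, 0,0,0,0,0,0,0]'
python3 - <<'E'
from h import *
s=arm.observe();M=R.from_rotvec(s["tcp_rot"]).as_matrix();p=s["tool_pos"];print(p,M.round(3).tolist())
c=shot("scene");save(c,"s3.png")
hsv=cv2.cvtColor(c["color"],cv2.COLOR_RGB2HSV).astype(int)
m=((hsv[:,:,0]>100)&(hsv[:,:,0]<130)&(hsv[:,:,1]>90)&(hsv[:,:,2]>25)).astype(np.uint8);m[:110]=0
n,l,st,ce=cv2.connectedComponentsWithStats(m)
for i in range(1,n):
    if st[i,4]>30:print("blue",st[i].tolist(),ce[i].round(1))
for n,t in(("near stub mid",.099),("far stub mid",-.061)):print(n,proj(c,M@np.array([t,0,.163])+p))
E
```

```text
time: 21.25
tool_pos: [0.4926, 0.1247, 0.4573]
tcp_rot: [0.196, 3.135, 0.002]
ft_force: [0.5, 0.5, -1.3]
finger_gap: 0.388
grasp_force: 89.8
time: 21.75
tool_pos: [0.5474, -0.0248, 0.4292]
tcp_rot: [0.202, 3.129, -0.001]
ft_force: [1.0, -0.2, -1.7]
finger_gap: 0.393
grasp_force: 89.9
time: 22.25
tool_pos: [0.5459, -0.021, 0.3479]
tcp_rot: [0.199, 3.135, 0.001]
ft_force: [-0.3, 0.5, -1.8]
finger_gap: 0.394
grasp_force: 89.9
[ 0.54587869 -0.02103864  0.34792322] [[-0.992, 0.127, 0.0], [0.127, 0.992, 0.001], [-0.0, 0.001, -1.0]]
blue [534, 110, 106, 25, 1391] [603.3 118.1]
blue [243, 129, 18, 11, 96] [251.6 133.9]
blue [300, 153, 27, 17, 190] [312.9 160.8]
near stub mid [[254.11731332 136.01879878]]
far stub mid [[313.02400907 161.40169387]]
```

```bash

python3 -m handwheel '[0,0,0,0,0,0.02,0, 0,0,0,0,0,0.015,0, 0,0,0,0,0,0.007,0, 0,0,0,0,0,0,0, 0,0,0,0,0,0,0]'
python3 - <<'E'
from h import *
s=arm.observe();M=R.from_rotvec(s["tcp_rot"]).as_matrix();p=s["tool_pos"]
print("roller centre expected",M@np.array([.019,0,.163])+p)
for n in("scene","top"):
    c=shot(n);hsv=cv2.cvtColor(c["color"],cv2.COLOR_RGB2HSV).astype(int)
    m=((hsv[:,:,0]>100)&(hsv[:,:,0]<130)&(hsv[:,:,1]>90)&(hsv[:,:,2]>25)).astype(np.uint8)
    k,l,st,ce=cv2.connectedComponentsWithStats(m)
    for i in range(1,k):
        if st[i,4]>25 and 200<ce[i][0]<420 and ce[i][1]>100:print(n,"blue",st[i].tolist(),ce[i].round(1))
    for t in(.099,-.061):print("pred",proj(c,M@np.array([t,0,.163])+p))
    a=cv2.inRange(hsv.astype(np.uint8),(0,120,50),(14,255,255));a[:, :240]=0;a[:,380:]=0;a[:150]=0;a[260:]=0
    ys,xs=np.where(a);print("terracotta px",len(xs),xs.min(),xs.max(),ys.min(),ys.max())
    e=np.radians(82.5);L=np.array([np.cos(e),np.sin(e),0]);W=np.array([L[1],-L[0],0]);q=np.array([.527,-.0188,.038])
    print("plate top corners predicted",proj(c,[q+.08*i*L+.026*j*W for i in(-1,1)for j in(-1,1)]).round(0).tolist())
E
```

```text
time: 22.8
tool_pos: [0.546, -0.021, 0.3067]
tcp_rot: [0.201, 3.134, 0.0]
ft_force: [-0.1, -0.5, -1.8]
finger_gap: 0.389
grasp_force: 89.9
roller centre expected [ 0.52741246 -0.01855323  0.14363197]
scene blue [246, 144, 17, 12, 92] [253.6 149.1]
scene blue [301, 169, 25, 16, 176] [313.  176.7]
pred [[255.93843544 151.29112785]]
pred [[312.95821346 177.10190281]]
terracotta px 1540 256 379 179 259
plate top corners predicted [[254.0, 214.0], [272.0, 223.0], [297.0, 178.0], [313.0, 185.0]]
pred [[317.69266725 251.45495427]]
pred [[318.64953782 180.6532497 ]]Traceback (most recent call last):
  File "<stdin>", line 12, in <module>
    return umr_minimum(a, axis, None, out, keepdims, initial, where)
ValueError: zero-size array to reduction operation minimum which has no identity
```

```bash
python3 -c "
from plant import arm
print(arm.sign_off())"
```

```text
the job is handed in; nothing more can be done
None
```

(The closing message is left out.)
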